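Clamp the belt-drive cassette and hold its tensioner open

TASK

A belt is to be fitted on the shaker's drive cassette that lies in the service jig: swing the toggle clamp's arm over centre until its rubber foot presses on the cassette, and let go of it. Then wind the cassette's spring-loaded idler arm all the way to its stop, and finish while holding it there. The cassette must stay seated in its nest, and the things lying around must be left where they are.

Things in the scene. Friction and masses are not known exactly. Their poses are not given: they have to be found in the camera images.
- jig: bare aluminium service jig fixed to the table, plate 172 x 345 x 12 mm; place and yaw vary. Origin on the table, z up, y along it (plate y -155 to +190 mm), x across (+-86 mm). Nest rails reach z = 30 mm; the toggle clamp's bracket at the +y end is 83 mm high, y = 128 to 177 mm. 'jig (x, y, z)' in these notes is mm in this frame. Equipment stands at the back and sides of the table
- cassette: grey belt-drive cassette: loose plate 120 x 240 x 20 mm, about 0.9 kg, in the jig's nest with 2.5 mm play each way, top face at z = 32 mm; axes as the jig's, origin on its underside, seated at jig (0, 0, 12). Carries the idler arm at its -y end, a 30 mm pulley (top z = 44 mm) at jig (34, -28), and a rest and a stop pin (9 mm, top z = 61 mm) either side of the idler arm, 42 mm from its pivot
- toggle_clamp (a joint): hinge of the clamp's steel arm about the level line along jig x through clamp_pivot, rad. 0 = open, leaning back to +y, 120 degrees up from level; grows as the bar swings up, over the top and down to -y; about 2.09 = closed, arm level, foot on the cassette. An over-centre spring drives it open below 1.05, closed above (up to 0.6 N m, 5 N at the bar), and keeps it shut, foot pressing about 12 N
- clamp_pivot (a point): on the clamp's hinge line, in the middle of the bracket, at jig (0, 140, 70)
- clamp_bar (a point): centre of the clamp's black round cross bar, 12 mm thick, 100 mm long along jig x, 115 mm from the hinge line. The arm (20 mm wide) meets it in the middle, leaving 40 mm free to pinch at each end. Open: jig (0, 197, 170); closed: jig (0, 25, 70). The rubber foot hangs under the arm 60 mm from the hinge line
- idler_arm (a joint): hinge of the cassette's spring-loaded steel idler arm about the vertical line through point idler_pivot, rad. 0 = at rest, arm pointing along jig +x; it grows as the arm turns clockwise seen from above, towards -y; 1.0 = wound against its stop. The spring needs 0.2 N m at 0 and 0.6 N m at 1.0 (2.4 and 7 N at the roller) and swings it back when let go
- idler_pivot (a point): on the idler arm's hinge line at the roller's half height, at jig (-35, -80, 81)
- idler_roller (a point): centre of the black upright roller on the free end of the idler arm, 22 mm thick, from z = 62 to 100 mm (centre z = 81), 85 mm from the hinge line. The roller does not spin on the arm. The arm's flat bar lies below it, z = 50 to 58 mm. At rest: jig (50, -80, 81); wound: jig (11, -152, 81)
- marker: bystander: loose marker pen, 135 mm long, in front of the jig; origin under its middle
- petri_dish: bystander: loose covered dish, 60 mm wide, 14 mm high, beyond the jig's -y end; origin under its middle
- forceps: bystander: loose steel forceps 116 mm long, behind the jig; origin under its middle
- tin: bystander: loose flat steel tin, 114 mm wide, 17 mm high, left of the jig; origin under its middle
- dropper: bystander: loose dropper bottle, 33 mm wide, 102 mm high, at the back; origin under its middle

How it is judged (in metres and radians):
On the way, in this order (a step that is already met when the one before it is completed fails the run):
1. the clamp is swung over centre, its foot presses on the cassette and the robot has let go of it (value of joint toggle_clamp above 1.95 rad and contact force between toggle_clamp and cassette above 2 N and contact force between the fingers and toggle_clamp below 0.2 N), for 0.3 s.
2. the idler arm is wound to its stop by the gripper (value of joint idler_arm above 0.94 rad and contact force between the fingers and idler_arm above 2 N), for 0.3 s.
At the end, for the whole second after the job is handed in: through the last second the fingers hold the idler arm still within 0.06 rad of its stop (over 0.94 of 1.0 rad, more than 2 N on it), the clamp is closed (over 1.95 rad) and presses on the cassette with more than 2 N with the robot off it, and the cassette is seated within 8 mm of where it began (all of step 1 and all of step 2 and velocity of joint idler_arm between -0.1 and 0.1 rad/s and contact force between the arm and toggle_clamp below 0.2 N and distance of cassette from where it was at the start of the episode below 0.008 m); the arm keeps its last pose, push and grip.
It fails at once if the cassette is lifted or knocked out of its nest (15 mm) (distance of cassette from where it was at the start of the episode above 0.015 m).
It fails at once if a bystander is moved more than 25 mm (distance of any of marker, petri_dish, forceps, tin, dropper from where it was at the start of the episode above 0.025 m).
It also fails if it takes over 51 s, if anything falls off the work surface, if the arm or the gripper's body presses on something with over 40 N, if the wrist force passes 120 N, or if a joint passes its speed limit or range.

ROBOT

A 6-joint arm with a two-finger parallel gripper is mounted at the origin on a cart in front of the work surface, level with it; the furniture and walls round the work are solid. World frame = base frame: x ahead of the robot, y to its left, z up, the work surface at z = 0. Lengths are in m, angles in degrees, forces in N, time in s.
With the tool pointing down it reaches from about 0.325 to 0.9 m from the base axis. Payload 6.1 kg.
Tool frame: the origin (TCP) lies at the very end of the fingers, on their centre line; the grasp point (between the pads) lies 19 mm behind it; z points along the fingers, y is the line along which they close (so a half turn about z gives the same grasp; the last joint's range is limited). The gripper opens to 85 mm and grips with 20 to 120 N. Pads are 22 mm wide; open, the fingers measure 114 mm over their backs; the gripper's body (76 mm by 85 mm) begins 54 mm behind the grasp point. The pads swing forward as they close: fully open they stand 13 mm farther back than shut.
Start: joints at [-81.996, 12.628, 87.462, -0, 79.91, -7.225], TCP at [0.164, -0.603, 0.231] pointing down, gripper open.
Joint ranges: [-170.65, 170.65], [-52.31, 119.04], [5.05, 147.46], [-71.25, 251.25], [11.57, 151.72], [-153.62, 153.62]. Speed limits (degrees/s): [147.25, 147.25, 172.46, 180, 180, 180].

INTERFACE

Orientations are given as a 3x3 rotation matrix whose columns are the frame's x, y, z axes.
In Python, from workcell import bot gives the robot as it stands.
- The arm moves only by the tool step_arm, never from a script. Its argument "moves" is text: rows parted by semicolons, each of 7 numbers parted by spaces: the shift along the tool's x, y, z in m, then the turn, a rotation vector about the tool's x, y, z in rad, then the opening, from 0 (shut) to 1 (fully open). A call has 1 to 20 rows; each row is the pose to reach, as a shift and turn from the pose commanded when the call began, along the tool's axes at that moment; what a row does not reach only later rows make up. A row lasts 1/12 s, in which the tool goes at most 41.7 mm and 7.16 degrees, less where a joint would pass 70% of its speed; a pose out of reach is approached as far as the arm can. A call with a gripper value outside its range is refused whole. The fingers move at their own pace and stop on an object; "force" is the grip in N (left out, the last holds). Time passes only in rows, so rows that repeat a pose let the fingers close. It gives the time, the measured TCP pose, the force, the opening and the grip force at its end, in the units of the state.
- bot.sense(): the state, without advancing time (a new reading comes with each control period).
- bot.capture(name): name is "side" or "top" or "wrist"; returns a dict with "frame" (420x560x3 uint8, red, green, blue), "K" (3x3 intrinsics, pixels), "extrinsics" (4x4, takes a point from world to camera coordinates). Camera axes: x right, y down, z forward; pixel columns grow to the right and rows downward; lengths in m; the calibration is good to about 2 mm. A picture is of the moment at which its call begins. There is no depth.
- bot.sign_off(): hands the job in; it is judged then, once.
Trained networks look in the newest picture that a camera, given by its name, has taken for a name from the list of things; names that differ only in an ending like _2 or _b are one class to them, and where a whole thing is asked for, a point or a joint stands for the part that bears it (a point fixed in the world has none). Each returns a list of dicts, best first, with "confidence" (0 to 1); they miss things now and then, are a little off and sometimes report something else, mostly with a low value. They report only what shows in the picture. A call takes as long as a camera call.
- bot.regions_of(camera, name): "region" (420x560 bool, what is visible of it) and "extent" ([left, top, right, bottom] in pixels, round what is visible of it).
The state is a dict: "t": time; "joint_pos": joint angles; "dq": joint speeds; "joint_torque": joint torques, N m; "tool_pos": TCP position; "eef_rot": TCP orientation; "force": force on the tool from outside, world axes, zero at the start; "ft_torque": the same for the moment, N m; "width": opening from 0.0 (shut) to 1.0 (fully open); "grip_force": force on a finger pad.
Only numpy, scipy, OpenCV 4.12 (cv2) and the standard library are available. Lean on these libraries where they do the work, as an engineer would, in place of code of your own. Each camera call takes 0.05 s, during which the arm holds its last target. There are 200 camera calls.

## Working session

There is one attempt and no reset: what is moved stays moved. The work goes in short steps, Python scripts to look and compute and a tool call to move; the robot and the scene stay as the last step left them, time stands still between calls to the robot, and variables do not carry over. Pictures are saved under pics/ and viewed, at most 10 in all, crops included, and the job is handed in when it is done.

Besides the shell and the picture viewer there is one more tool, called after "Request:" by a JSON object that holds its "name" and its "arguments", one argument or row to a line. step_arm: Moves the arm, as the interface text tells. Its arguments: {"type":"object","properties":{"moves":{"type":"string"},"force":{"type":"number"}},"required":["moves"]}

```bash
mkdir -p pics; ls
cat > h.py <<'E'
from workcell import bot
import numpy as np, cv2
def cap(n,f=None):
    c=bot.capture(n)
    if f: cv2.imwrite('pics/'+f,c['frame'][:,:,::-1])
    return c
def proj(c,P):
    P=np.atleast_2d(P);E=np.array(c['extrinsics']);q=(E[:3,:3]@P.T+E[:3,3:]);u=np.array(c['K'])@q
    return (u[:2]/u[2]).T
def ray(c,px,z):
    E=np.array(c['extrinsics']);R=E[:3,:3];t=E[:3,3];o=-R.T@t
    d=R.T@np.linalg.inv(np.array(c['K']))@np.array([px[0],px[1],1.]);return o+d*(z-o[2])/d[2]
E
python3 - <<'E'
from h import *
ims=[]
for n in ['top','side']:
    c=cap(n);ims.append(c['frame'])
    print(n,np.round(c['K'],1).tolist(),np.round(c['extrinsics'],3).tolist())
    for k in ['jig','cassette','toggle_clamp','clamp_bar','idler_arm','idler_roller','marker','petri_dish','forceps','tin','dropper']:
        for r in bot.regions_of(n,k)[:2]:
            m=r['region'];ys,xs=np.nonzero(m)
            print(k,round(r['confidence'],2),r['extent'],np.round([xs.mean(),ys.mean()],1))
cv2.imwrite('pics/a_top.png',ims[0][:,:,::-1]);cv2.imwrite('pics/a_side.png',ims[1][:,:,::-1])
s=bot.sense();print(s['t'],s['eef_rot'],s['force'])
E
```

```text
pics
top [[443.6, 0.0, 275.3], [0.0, 443.6, 210.6], [0.0, 0.0, 1.0]] [[0.02, -1.0, 0.007, 0.093], [-0.983, -0.021, -0.182, 0.569], [0.182, -0.004, -0.983, 1.278], [0.0, 0.0, 0.0, 1.0]]
jig 0.8 [239.5, 208.7, 360.9, 274.5] [288.2 240.9]
cassette 0.58 [272.1, 220.3, 353.6, 264.1] [311.6 241.1]
toggle_clamp 0.68 [235.1, 213.8, 267.7, 244.9] [246.9 231.7]
clamp_bar 0.59 [235.3, 211.6, 266.0, 247.8] [248.3 230.8]
clamp_bar 0.33 [272.8, 217.1, 351.7, 265.5] [311.8 241.1]
idler_arm 0.62 [331.9, 219.4, 343.9, 258.9] [335.9 238.3]
idler_roller 0.74 [330.1, 219.7, 341.4, 257.5] [336.1 236.8]
marker 0.71 [293.1, 274.5, 340.9, 283.6] [317.4 280. ]
petri_dish 0.76 [363.6, 237.4, 386.9, 261.5] [375.5 250.4]
tin 0.83 [162.2, 239.7, 200.4, 278.2] [180.9 259.3]
tin 0.36 [237.3, 210.0, 359.2, 274.6] [287.7 241.4]
dropper 0.52 [226.7, 153.9, 238.1, 165.2] [233.5 160.9]
side [[474.1, 0.0, 283.9], [0.0, 474.1, 208.0], [0.0, 0.0, 1.0]] [[0.987, 0.162, 0.014, -0.568], [0.143, -0.825, -0.547, 0.072], [-0.077, 0.541, -0.837, 1.124], [0.0, 0.0, 0.0, 1.0]]
jig 0.81 [185.1, 152.3, 297.1, 339.5] [247.1 253.6]
ca
[... 182 characters left out ...]
 0.33 [185.7, 150.2, 296.3, 342.7] [247.7 253.3]
idler_arm 0.89 [210.7, 283.0, 261.2, 301.5] [238.1 290.8]
idler_roller 0.83 [210.6, 281.7, 260.4, 301.6] [238.4 290.9]
idler_roller 0.72 [171.3, 244.9, 203.4, 299.3] [188.2 274.3]
marker 0.67 [175.9, 244.4, 208.0, 299.5] [189.  272.9]
petri_dish 0.9 [196.1, 344.2, 225.8, 372.0] [210.  356.3]
tin 0.7 [230.0, 124.0, 270.8, 155.8] [249.8 137. ]
dropper 0.75 [228.2, 124.7, 270.1, 156.3] [249.6 137.2]
dropper 0.65 [349.8, 176.1, 367.7, 206.4] [358.5 191.8]
1.2 [[ 9.64886709e-01  2.62666402e-01  1.32349949e-05]
 [ 2.62666401e-01 -9.64886709e-01  1.02846310e-05]
 [ 1.54716976e-05 -6.44711526e-06 -1.00000000e+00]] [ 0.7557578  -0.14851462 -0.70332909]
```

Run:
```python
import cv2,numpy as np
a=cv2.imread('pics/a_top.png')[145:295,150:400];b=cv2.imread('pics/a_side.png')
cv2.imwrite('pics/b_top.png',cv2.resize(a,None,fx=3.2,fy=3.2,interpolation=2)[:, :800])
cv2.imwrite('pics/b_side.png',cv2.resize(b[110:380,130:410],None,fx=2.2,fy=2.2,interpolation=2)[:600])
```

```text
(no output)
```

View pics/b_top.png

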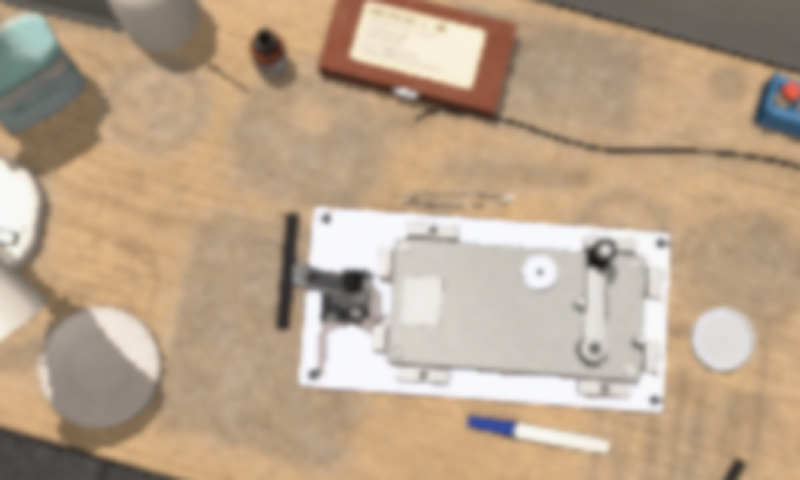

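View pics/b_side.png

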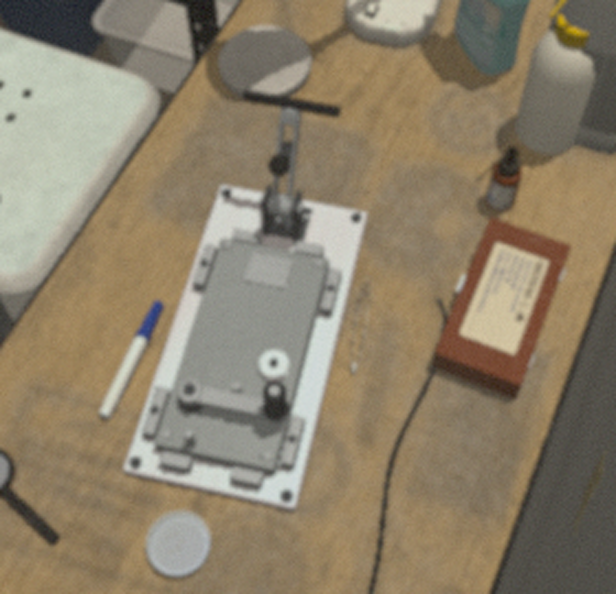

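The top view shows the jig plate's corners at crop (315,207), (670,233), (662,410) and (300,385). The clamp is open with its bar at about (287,270), and the roller is at (601,250). The side view agrees with this. I'll fit the jig pose from both views.

```bash
cat >> h.py <<'E'
def jw(p,P):  # jig mm -> world
    P=np.atleast_2d(np.array(P,float))/1000;c,s=np.cos(p[2]),np.sin(p[2])
    return np.c_[p[0]+c*P[:,0]-s*P[:,1],p[1]+s*P[:,0]+c*P[:,1],P[:,2]]
E
python3 - <<'E'
from h import *
from scipy.optimize import least_squares
ct=cap('top');cs=cap('side')
J=[[86,190,12],[86,-155,12],[-86,-155,12],[-86,190,12],[50,197,170],[-50,197,170],[50,-80,100],[34,-28,44]]
T=np.array([[315,207],[670,233],[662,410],[300,385],[292,214],[283,327],[602,247],[540,271]])/3.2+[150,145]
S=np.array([[367,212],[296,507],[125,470],[222,186],[340,110],[245,96],[275,385],[273,362]])/2.2+[130,110]
f=lambda p:np.r_[(proj(ct,jw(p,J))-T),(proj(cs,jw(p,J))-S)].ravel()
r=least_squares(f,[.5,0,0],loss='soft_l1');print(r.x,np.degrees(r.x[2]));print(np.round(f(r.x).reshape(-1,2),1).tolist())
p=r.x;np.save('p.npy',p)
for n,P in dict(pivot=[0,140,70],bar=[0,197,170],barR=[-30,197,170],barL=[30,197,170],closed=[0,25,70],ip=[-35,-80,81],roll=[50,-80,81],wound=[11,-152,81]).items():print(n,np.round(jw(p,P),4))
for n,k,z in [('petri_dish','petri_dish',.014),('marker','marker',.01),('tin','tin',.017),('forceps','forceps',.005)]:
    r=bot.regions_of('top',k)
    if r: ys,xs=np.nonzero(r[0]['region']);print(n,ray(ct,(xs.mean(),ys.mean()),z))
E
```

```text
[ 0.48229404  0.00265981 -0.05060456] -2.899427552629382
[[-0.0, -0.9], [0.5, -1.1], [1.0, -0.4], [0.1, -0.7], [0.5, -1.1], [0.2, 0.2], [1.3, -0.2], [0.3, -0.7], [0.2, -1.3], [-0.1, -0.5], [-1.5, -1.0], [-1.1, -2.1], [-0.3, -0.1], [-0.9, -1.5], [-0.2, 1.6], [0.4, -0.6]]
pivot [[0.4894 0.1425 0.07  ]]
bar [[0.4923 0.1994 0.17  ]]
barR [[0.4623 0.2009 0.17  ]]
barL [[0.5222 0.1979 0.17  ]]
closed [[0.4836 0.0276 0.07  ]]
ip [[ 0.4433 -0.0755  0.081 ]]
roll [[ 0.5282 -0.0798  0.081 ]]
wound [[ 0.4856 -0.1497  0.081 ]]
petri_dish [ 0.45647533 -0.20325843  0.014     ]
marker [ 0.36439728 -0.02430758  0.01      ]
tin [0.41791597 0.38533918 0.017     ]
```

Request:
{"name": "step_arm", "arguments": {
  "moves": "0.499 -0.697 -0.04 0 0 0.316 0.5;0.499 -0.697 -0.04 0 0 0.316 0.5;0.499 -0.697 -0.04 0 0 0.316 0.5;0.499 -0.697 -0.04 0 0 0.316 0.5;0.499 -0.697 -0.04 0 0 0.316 0.5;0.499 -0.697 -0.04 0 0 0.316 0.5;0.499 -0.697 -0.04 0 0 0.316 0.5;0.499 -0.697 -0.04 0 0 0.316 0.5;0.499 -0.697 -0.04 0 0 0.316 0.5;0.499 -0.697 -0.04 0 0 0.316 0.5;0.499 -0.697 -0.04 0 0 0.316 0.5;0.499 -0.697 -0.04 0 0 0.316 0.5;0.499 -0.697 -0.04 0 0 0.316 0.5;0.499 -0.697 -0.04 0 0 0.316 0.5;0.499 -0.697 -0.04 0 0 0.316 0.5;0.499 -0.697 -0.04 0 0 0.316 0.5;0.499 -0.697 -0.04 0 0 0.316 0.5;0.499 -0.697 -0.04 0 0 0.316 0.5;0.499 -0.697 -0.04 0 0 0.316 0.5;0.499 -0.697 -0.04 0 0 0.316 0.5"
}}

```text
t: 3.17
tool_pos: [0.4542, 0.1798, 0.2705]
eef_rot: [[0.999, -0.049, 0.001], [-0.049, -0.999, 0.0], [0.001, -0.0, -1.0]]
force: [0.6, -1.0, -0.0]
width: 0.501
grip_force: 0.0
```

Request:
{"name": "step_arm", "arguments": {
  "moves": "0 0 0 0 0 0 0.5;0 0 0 0 0 0 0.5;0 0 0 0 0 0 0.5"
}}

```text
t: 3.42
tool_pos: [0.4536, 0.1772, 0.2698]
eef_rot: [[0.999, -0.049, -0.001], [-0.049, -0.999, -0.001], [-0.001, 0.001, -1.0]]
force: [-0.5, -0.4, 1.0]
width: 0.501
grip_force: 0.0
```

Run:
```python
from h import *
s=bot.sense();p=np.load('p.npy');print(s['t'],s['tool_pos'],np.round(s['eef_rot'],3).tolist(),s['width'],s['joint_pos'])
c=cap('wrist','w1.png');print(proj(c,jw(p,[[0,197,170],[50,197,170],[-50,197,170],[-30,197,170]])))
cv2.imwrite('pics/w1.png',cv2.resize(c['frame'][:,:,::-1],None,fx=1,fy=1))
```

```text
3.4167 [0.45357695 0.17723805 0.26982975] [[0.999, -0.049, -0.001], [-0.049, -0.999, -0.001], [-0.001, 0.001, -1.0]] 0.5013576468338803 [ 1.20744126e+01 -7.97426316e+00  1.04572844e+02 -2.81730789e-02
  8.34584761e+01  1.04891866e+02]
[[248.76407277 172.88220082]
 [247.08263596 107.62198558]
 [250.27257661 231.43051191]
 [249.68818373 208.74895462]]
```

View pics/w1.png

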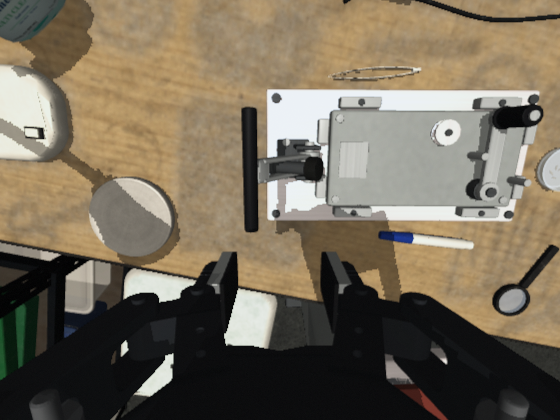

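The bar shows at column 250, rows 108–231, within about 2 px of the prediction, so the jig fit holds. I'll lower the open fingers astride the bar's robot-side end.

Request:
{"name": "step_arm", "arguments": {
  "moves": "0.008 -0.024 0 0 0 0 0.5;0.008 -0.024 0 0 0 0 0.5;0.008 -0.024 0.03 0 0 0 0.5;0.008 -0.024 0.06 0 0 0 0.5;0.008 -0.024 0.09 0 0 0 0.5;0.008 -0.024 0.115 0 0 0 0.5;0.008 -0.024 0.115 0 0 0 0.5;0.008 -0.024 0.115 0 0 0 0.5"
}}

```text
t: 4.13
tool_pos: [0.4621, 0.1993, 0.1545]
eef_rot: [[0.999, -0.052, -0.003], [-0.052, -0.999, -0.001], [-0.003, 0.001, -1.0]]
force: [0.3, 0.5, 0.6]
width: 0.499
grip_force: 0.0
```

Request:
{"name": "step_arm", "arguments": {
  "moves": "0 0.0107 -0.0055 0 0 0 0.5;0 0.022 -0.0098 0 0 0 0.5;0 0.0336 -0.0129 0 0 0 0.5;0 0.0455 -0.0148 0 0 0 0.5;0 0.0575 -0.0154 0 0 0 0.5;0 0.0695 -0.0148 0 0 0 0.5;0 0.0814 -0.0129 0 0 0 0.5"
}}

```text
t: 4.72
tool_pos: [0.462, 0.1197, 0.173]
eef_rot: [[0.999, -0.05, 0.009], [-0.05, -0.999, 0.003], [0.009, -0.004, -1.0]]
force: [1.0, 5.0, 4.7]
width: 0.5
grip_force: 2.8
```

Run:
```python
from h import *
s=bot.sense();print(s['t'],s['tool_pos'],s['force'],s['width'])
c=cap('side');cv2.imwrite('pics/s2.png',cv2.resize(c['frame'][90:380,130:430,::-1],None,fx=2,fy=2))
```

```text
4.7167 [0.4619957  0.11971055 0.17302706] [0.95483203 4.96080805 4.68127634] 0.5000956378786403
```

View pics/s2.png

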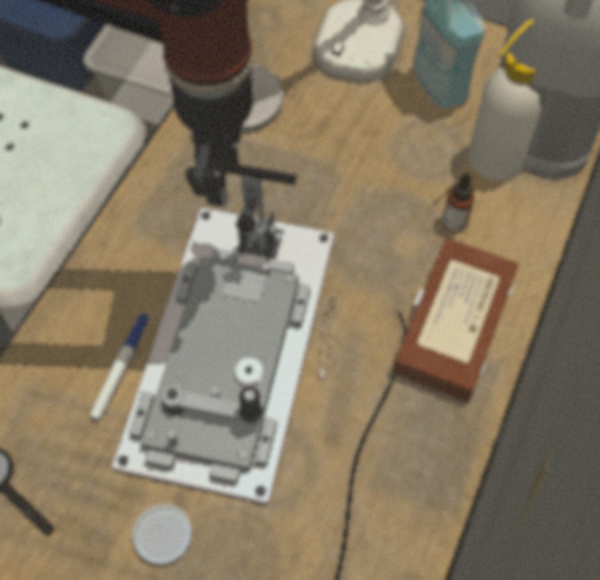

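The side view shows the bar standing almost upright against the rear finger at about (240,175). The swing is on course, so I'll carry it over.

Request:
{"name": "step_arm", "arguments": {
  "moves": "0 0.0116 0.0031 0 0 0 0.5;0 0.0229 0.0074 0 0 0 0.5;0 0.0336 0.0129 0 0 0 0.5;0 0.0437 0.0195 0 0 0 0.5;0 0.053 0.027 0 0 0 0.5;0 0.0616 0.0355 0 0 0 0.5;0 0.0691 0.0449 0 0 0 0.5;0 0.0757 0.055 0 0 0 0.5;0 0.0812 0.0657 0 0 0 0.5;0 0.0855 0.077 0 0 0 0.5;0 0.0886 0.0886 0 0 0 0.5;0 0.0905 0.1005 0 0 0 0.5;0 0.091 0.109 0 0 0 0.5;0 0.091 0.109 0 0 0 0.5;0 0.091 0.109 0 0 0 0.5"
}}

```text
t: 6.02
tool_pos: [0.4539, 0.0289, 0.0583]
eef_rot: [[0.999, -0.05, -0.002], [-0.05, -0.999, 0.0], [-0.002, -0.0, -1.0]]
force: [-0.7, -0.1, -0.0]
width: 0.502
grip_force: 0.0
```

Run:
```python
from h import *
s=bot.sense();p=np.load('p.npy');print(s['t'],s['tool_pos'],s['force'],s['width'],s['grip_force'])
c=cap('wrist','w3.png');print(proj(c,jw(p,[[50,25,70],[-50,25,70],[50,-80,100],[50,-80,62]])))
```

```text
6.0167 [0.45387029 0.02885062 0.05828738] [-0.67862278 -0.08951567 -0.01135524] 0.5020016284210027 0.0
[[277.58605896 103.24631091]
 [277.86776734 315.6633255 ]
 [610.17485069  93.29307679]
 [516.93109392 105.05078395]]
```

View pics/w3.png

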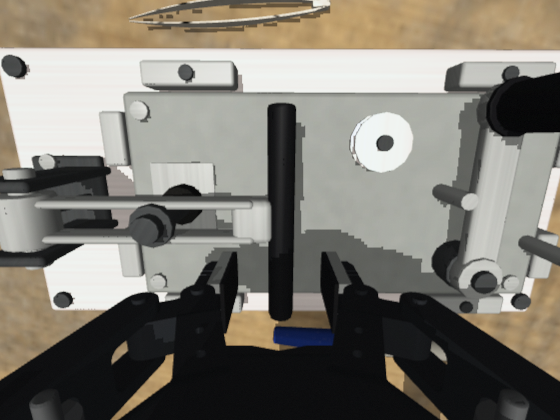

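The clamp is closed. The bar at column 281, rows 104–318, lies free between the fingers with no force on them. I'll go up and over the roller.

Request:
{"name": "step_arm", "arguments": {
  "moves": "0 0 -0.03 0 0 0 0.6;0 0 -0.06 0 0 0 0.6;0 0 -0.095 0 0 0 0.6;0.03 0.04 -0.1 0 0 0 0.6;0.055 0.072 -0.1 0 0 0 0.6;0.08 0.105 -0.1 0 0 0 0.6;0.08 0.105 -0.1 0 0 0 0.6;0.08 0.105 -0.1 0 0 0 0.6;0.08 0.105 -0.1 0 0 0 0.6"
}}

```text
t: 6.82
tool_pos: [0.5289, -0.08, 0.1591]
eef_rot: [[0.999, -0.051, -0.0], [-0.051, -0.999, 0.001], [-0.0, -0.001, -1.0]]
force: [-0.6, 0.4, -0.3]
width: 0.601
grip_force: 0.0
```

Run:
```python
from h import *
s=bot.sense();p=np.load('p.npy');print(s['t'],s['tool_pos'],np.round(s['eef_rot'],3).tolist(),s['width'])
c=cap('wrist','w4.png');print(proj(c,jw(p,[[50,-80,100],[50,-80,62],[-35,-80,58],[34,-28,44]])))
for k in ['idler_roller']:
    for r in bot.regions_of('wrist',k):print(r['confidence'],r['extent'])
```

```text
6.8167 [ 0.52888572 -0.07997803  0.15912812] [[0.999, -0.051, -0.0], [-0.051, -0.999, 0.001], [-0.0, -0.001, -1.0]] 0.6008844338388907
[[278.30662228 233.54996196]
 [278.37835399 219.10064137]
 [278.54275796 306.33264018]
 [221.3079927  230.72381487]]
0.69 [265.2, 202.9, 296.1, 318.3]
```

View pics/w4.png

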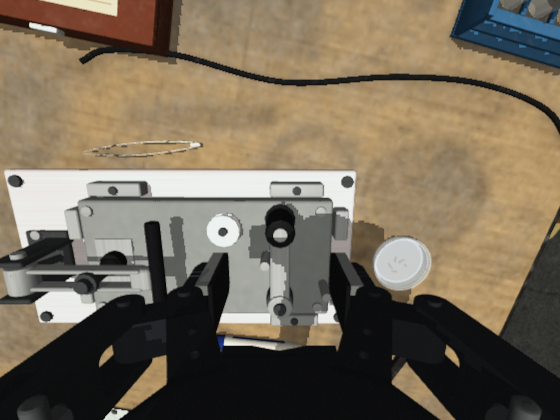

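The roller's top shows at (281,234) against (278,233.5) predicted, about 2 mm towards −y. I'll shift by that, descend and grip.

Request:
{"name": "step_arm", "arguments": {
  "moves": "0 0.002 0.02 0 0 0 0.6;0 0.002 0.05 0 0 0 0.6;0 0.002 0.075 0 0 0 0.6;0 0.002 0.088 0 0 0 0.6;0 0.002 0.088 0 0 0 0.6;0 0.002 0.088 0 0 0 0.4;0 0.002 0.088 0 0 0 0.3;0 0.002 0.088 0 0 0 0.15;0 0.002 0.088 0 0 0 0.15;0 0.002 0.088 0 0 0 0.15;0 0.002 0.088 0 0 0 0.15",
  "force": 30
}}

```text
t: 7.83
tool_pos: [0.5301, -0.082, 0.0728]
eef_rot: [[0.999, -0.05, 0.002], [-0.05, -0.999, 0.0], [0.002, -0.0, -1.0]]
force: [-0.9, 3.6, 6.8]
width: 0.249
grip_force: 30.4
```

Request:
{"name": "step_arm", "arguments": {
  "moves": "0 0 -0.002 0 0 0 0.15;-0.0004 0.0085 -0.002 0 0 0.1 0.15;-0.0017 0.0169 -0.002 0 0 0.2 0.15;-0.0038 0.0251 -0.002 0 0 0.3 0.15;-0.0067 0.0331 -0.002 0 0 0.4 0.15;-0.0104 0.0408 -0.002 0 0 0.5 0.15;-0.0148 0.048 -0.002 0 0 0.6 0.15;-0.02 0.0548 -0.002 0 0 0.7 0.15;-0.0258 0.061 -0.002 0 0 0.8 0.15;-0.029 0.0639 -0.002 0 0 0.85 0.15;-0.0322 0.0666 -0.002 0 0 0.9 0.15;-0.0345 0.0684 -0.002 0 0 0.935 0.15;-0.0369 0.0701 -0.002 0 0 0.97 0.15;-0.0369 0.0701 -0.002 0 0 0.97 0.15;-0.0369 0.0701 -0.002 0 0 0.97 0.15;-0.0369 0.0701 -0.002 0 0 0.97 0.15"
}}

```text
t: 9.17
tool_pos: [0.4885, -0.1501, 0.0729]
eef_rot: [[0.524, -0.851, -0.0], [-0.851, -0.524, 0.0], [-0.0, 0.0, -1.0]]
force: [0.1, 1.9, -3.1]
width: 0.244
grip_force: 30.2
```

Run:
```python
from h import *
s=bot.sense();p=np.load('p.npy');print(s['t'],s['tool_pos'],s['force'],s['width'],s['grip_force'],s['joint_pos'])
q=jw(p,[-35,-80,81])[0];d=s['tool_pos'][:2]-q[:2];print(np.linalg.norm(d),-np.arctan2(d[1],d[0])+p[2])
c=cap('wrist','w5.png')
```

```text
9.1667 [ 0.48854026 -0.15010557  0.0728932 ] [ 0.06799887  1.93114221 -3.09931808] 0.24434439003028718 30.207433998584747 [-2.59274428e+01  7.30387785e+00  1.11848679e+02  1.67147666e-03
  6.08685479e+01  1.22442319e+02]
0.08728256357630926 0.9752026200359013
```

View pics/w5.png

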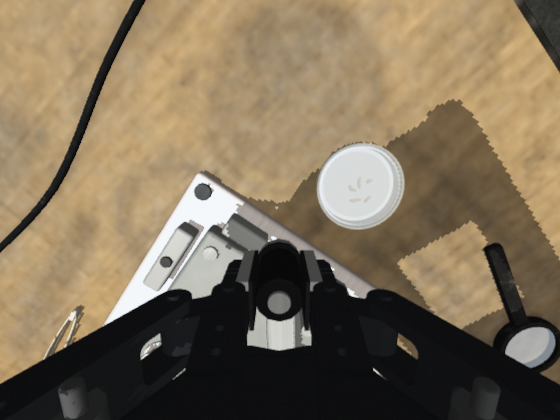

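The roller at (280,290) is held between the pads, and the petri dish stands clear. I'll make the last bit up to the stop.

Request:
{"name": "step_arm", "arguments": {
  "moves": "0 0.0017 0 0 0 0.02 0.15;0 0.0034 0 0 0 0.04 0.15;-0.0002 0.0051 0 0 0 0.06 0.15;-0.0002 0.0051 0 0 0 0.06 0.15;-0.0002 0.0051 0 0 0 0.06 0.15"
}}

```text
t: 9.63
tool_pos: [0.4839, -0.1528, 0.0729]
eef_rot: [[0.471, -0.882, -0.0], [-0.882, -0.471, 0.0], [-0.0, 0.0, -1.0]]
force: [0.9, 2.6, -3.3]
width: 0.248
grip_force: 30.1
```

Run:
```python
from h import *
s=bot.sense();p=np.load('p.npy');print(s['t'],s['tool_pos'],s['force'],s['ft_torque'],s['width'],s['grip_force'])
q=jw(p,[-35,-80,81])[0];d=s['tool_pos'][:2]-q[:2];print(np.linalg.norm(d),-np.arctan2(d[1],d[0])+p[2],np.degrees(np.arctan2(s['eef_rot'][1][0],s['eef_rot'][0][0])))
```

```text
9.6333 [ 0.48393129 -0.15281536  0.07290523] [ 0.86872074  2.59796265 -3.25767088] [ 0.28669487 -0.06524093  0.46049053] 0.24809669569618797 30.140879452228546
0.08737416621640791 1.0364266701935567 -61.90046998810961
```

Request:
{"name": "step_arm", "arguments": {
  "moves": "0 0.002 0 0 0 0.02 0.15;0 0.004 0 0 0 0.04 0.15;0 0.004 0 0 0 0.04 0.15;0 0.004 0 0 0 0.04 0.15"
}}

```text
t: 9.97
tool_pos: [0.4819, -0.1534, 0.0731]
eef_rot: [[0.434, -0.901, 0.003], [-0.901, -0.434, 0.002], [-0.001, -0.004, -1.0]]
force: [6.4, 7.5, -5.0]
width: 0.241
grip_force: 30.1
```

Run:
```python
from h import *
s=bot.sense();p=np.load('p.npy');print(s['t'],s['tool_pos'],s['force'],s['ft_torque'],s['width'],s['grip_force'])
q=jw(p,[-35,-80,81])[0];d=s['tool_pos'][:2]-q[:2];print(np.linalg.norm(d),-np.arctan2(d[1],d[0])+p[2],np.degrees(np.arctan2(s['eef_rot'][1][0],s['eef_rot'][0][0])))
c=cap('side');pr=proj(c,jw(p,[[11,-152,100],[-35,-80,58],[-86,-155,12],[86,-155,12]]));print(np.round((pr-[150,210])*4))
cv2.imwrite('pics/s6.png',cv2.resize(c['frame'][210:355,150:345,::-1],None,fx=4,fy=4,interpolation=2))
```

```text
9.9667 [ 0.48193003 -0.15338197  0.07310248] [ 6.3960871   7.512201   -5.03986178] [ 1.18003251 -1.07357801  0.20800911] 0.24133527398743568 30.08735954761505
0.08696875355719202 1.0598297563810566 -64.30613308335579
[[305. 424.]
 [266. 306.]
 [141. 451.]
 [458. 520.]]
```

View pics/s6.png

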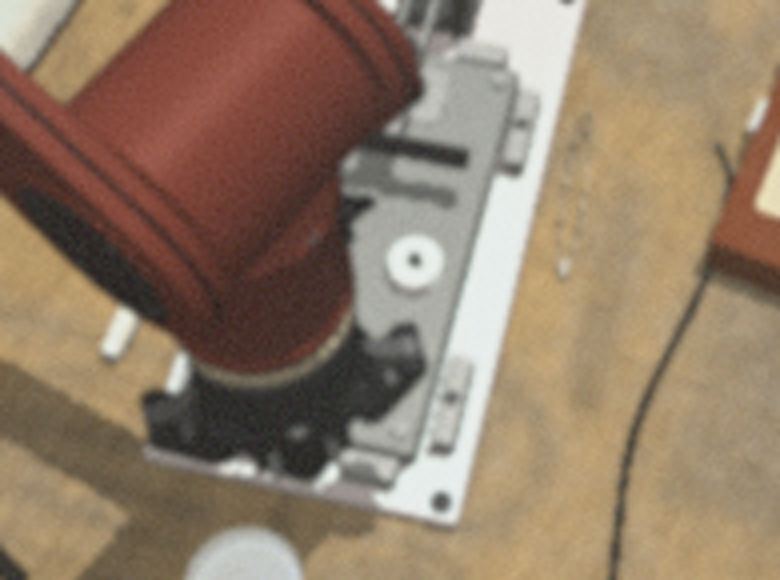

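The force along the winding direction rose from about 2 to 10 N while the tool stalled, so the idler arm is on its stop. The side view shows the cassette seated and the clamp bar down and clear at (420,150). I'll settle, then hand in.

Request:
{"name": "step_arm", "arguments": {
  "moves": "0 0 0 0 0 0 0.15;0 0 0 0 0 0 0.15;0 0 0 0 0 0 0.15;0 0 0 0 0 0 0.15;0 0 0 0 0 0 0.15;0 0 0 0 0 0 0.15"
}}

```text
t: 10.52
tool_pos: [0.482, -0.1534, 0.0731]
eef_rot: [[0.434, -0.901, 0.003], [-0.901, -0.434, 0.002], [-0.001, -0.004, -1.0]]
force: [7.1, 8.9, -5.8]
width: 0.243
grip_force: 30.1
```

Run:
```python
from h import *
s=bot.sense();print(s['t'],s['tool_pos'],s['force'],s['dq'],s['grip_force'])
print(bot.sign_off())
```

```text
10.5167 [ 0.48197876 -0.15336875  0.073113  ] [ 7.08698729  8.91014373 -5.82893471] [ 0.06440185 -0.02014868  0.03037032 -0.03951903  0.00241054  0.00172931] 30.089487433433533
the job is handed in; nothing more can be done
None
```

I closed the clamp and let go of it, wound the idler arm to its stop and handed the job in at about 10.5 s with the gripper still holding it there; the hand-in returned no verdict.

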